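# Snap the filter ring onto the staining stand

### The arm

A 6-joint arm with a two-finger parallel gripper is mounted at the origin on the work surface. World frame = base frame: x ahead of the robot, y to its left, z up, the work surface at z = 0. Lengths are in m, angles in rad, forces in N, time in s.
With the tool pointing down it reaches from about 0.225 to 0.875 m from the base axis. Payload 3.4 kg.
Tool frame: the origin (TCP) lies between the finger pads; the fingertips stand 22 mm ahead of it and the grasp point (between the pads) lies 3 mm ahead of it (manip.finger_overhang is the distance from the TCP to the fingertips, in m); z points along the fingers, y is the line along which they close (so a half turn about z gives the same grasp; the last joint's range is limited). The gripper opens to 85 mm and grips with 20 to 120 N. Pads are 22 mm wide; open, the fingers measure 114 mm over their backs; the gripper's body (76 mm by 85 mm) begins 54 mm behind the grasp point. The pads swing forward as they close: fully open they stand 13 mm farther back than shut.
Start: joints at [-1.316, 0.276, 1.505, -0, 1.361, -0.121], TCP at [0.211, -0.535, 0.253] pointing down, gripper open.
Joint ranges: [-2.89, 2.89], [-0.75, 2.08], [0.22, 2.7], [-1.18, 4.32], [0.11, 2.71], [-2.7, 2.7]. Speed limits (rad/s): [2.57, 2.57, 3.14, 3.14, 3.14, 3.14].

### API

Orientations are given as a unit quaternion [w, x, y, z].
In Python, from rig import get_state, eyes, order, manip gives the robot as it stands.
- The arm moves only by the tool drive_tool, never from a script. Its argument "rows" is a list of rows, each a list of 4 numbers: the shift along the tool's x, y, z in units of 25 mm (1.0 is 25 mm), then the turn about the tool's z in units of 6 degrees (1.0 is 6 degrees). A call has exactly 8 rows; each row is the pose to reach, as a shift and turn from the pose commanded when the call began, along the tool's axes at that moment; what a row does not reach only later rows make up. A row lasts 1/12 s, in which the tool goes at most 41.7 mm and 7.16 degrees, less where a joint would pass 70% of its speed; a pose out of reach is approached as far as the arm can. A call with a gripper value outside its range is refused whole. "grip" is the finger opening in mm, from 0 to 85.4, set as the call begins (left out, the last holds). The fingers move at their own pace and stop on an object; "newtons" is the grip in N (left out, the last holds). Time passes only in rows, so rows that repeat a pose let the fingers close, or fill a call up. It gives the time, the measured TCP pose, the force, the opening and the grip force at its end, in the units of the state.
- get_state(): the state, without advancing time (a new reading comes with each control period).
- eyes.get_image(name): name is "side" or "top"; returns (picture, depth): 400x640x3 uint8, red, green, blue; 400x640 float32, m along the optical axis (not along the pixel's ray), 0 where there is no reading.
- eyes.camera_info(name): a dict with "fx", "fy", "cx", "cy" (pixels), "dist" ([k1, k2, p1, p2, k3] as OpenCV has them; the pictures are not rectified), "R" (3x3) and "t" (3): a world point X has camera coordinates R X + t. Camera axes: x right, y down, z forward; pixel columns grow to the right and rows downward; lengths in m; the calibration is good to about 2 mm. A picture is of the moment at which its call begins. camera_info takes no time and is no camera call.
- order.sign_off(): hands the job in; it is judged then, once.
The state is a dict: "clock": time; "qpos": joint angles; "qd": joint speeds; "effort": joint torques, N m; "position": TCP position; "ee_rot": TCP orientation; "contact_force": force on the tool from outside, world axes, zero at the start; "moment": the same for the moment, N m; "width": finger opening in m; "gripper_force": force on a finger pad.
Only numpy, scipy, OpenCV 4.12 (cv2) and the standard library are available. Lean on these libraries where they do the work, as an engineer would, in place of code of your own. Each camera call takes 0.05 s, during which the arm holds its last target. There are 200 camera calls.

### The job

Fit the support with the closed steel ring onto the stand's square post: turn its snap hole to the same side as the post's spring button, slide the tube down so that it presses the button in, and push it fully home on the base until the button pops out through the hole. Then let go and move clear; leave the support with the open fork standing where it is.

Things in the scene. Friction and masses are not known exactly. Their poses are not given: they have to be found in the camera images.
- ring_support: Upright square aluminium tube, open ends, 125 mm tall, 38 mm outside, 32 mm bore, 180 to 365 g; flared foot (22 mm high, 64 mm wide) leads it over post and button. 24 mm round hole in its +x face, 48 mm up. A closed steel ring, 67 mm wide, stands out of its -x face to 100 mm from the axis, 73 mm up. Origin: axis, at the foot; z up. Grip its bare +y and -y faces 80 to 125 mm up.
- fork_support: The other support, to be left alone: the same aluminium tube with foot and hole, but an open two-pronged steel fork (51 mm wide) instead of the ring stands out of its -x face, to 98 mm from the axis, 73 mm up. Origin on the tube's axis at the bottom of the foot; z up, x towards the hole.
- stand: Fixed grey base plate 12 mm thick, x -120 to +40 mm, y -52 to +52 mm, flat drip dish on it; upright 22 mm square steel post, top 96 mm above the bench. Brass button on its +x face, 60 mm above the bench. Origin: post axis at bench height; z up. Support home: foot on the plate (its origin 12 mm above this), same yaw, the hole over the button.
- snap (a joint): The brass spring button in the post, 12 mm wide, out 13 mm: how far it is pressed in, m. 0 = fully out (also when popped through a hole), about 0.008 (0.003 to 0.013) = held in by the tube's wall, 0.013 = flush with the post, 0.015 = stop. Spring 1.2 N at 0, 3.6 N at 0.008; pushing the tube down over it takes about 4 to 12 N.
Things that resemble listed ones, but are neither listed nor needed, are in the scene too. Leave any blue or turquoise look-alike of the stand alone.

How it is judged:
On the way:
1. the ring support's tube is over the post and presses the button in (value of joint snap above 0.0025 m and horizontal distance between ring_support and stand below 0.012 m and z of ring_support in the frame of stand between 0.014 and 0.06 m), for 0.05 s.
At the end, for the whole second after the job is handed in: The ring support sits on the stand's post (axes within 10 mm), upright within 10 degrees and at rest, its foot on the base plate (origin 6 to 22 mm above the stand's), and the button is out again through the hole (pressed by less than 2 mm); the fork support stands upright within 30 mm of its start (value of joint snap below 0.002 m and horizontal distance between ring_support and stand below 0.01 m and z of ring_support in the frame of stand between 0.006 and 0.022 m and angle between each of ring_support, fork_support's own z axis and vertical below 0.17 rad and linear speed of ring_support below 0.02 m/s and distance of fork_support from where it was at the start of the episode below 0.03 m); the robot touches nothing.
It fails at once if the fork support is knocked over or carried off (distance of fork_support from where it was at the start of the episode above 0.05 m or angle between fork_support's own z axis and vertical above 0.5 rad).
It also fails if it takes over 45 s, if anything falls off the work surface, if the arm or the gripper's body presses on something with over 40 N, if the wrist force passes 120 N, or if a joint passes its speed limit or range.

## Working session

There is one attempt and no reset: what is moved stays moved. The work goes in short steps, Python scripts to look and compute and a tool call to move; the robot and the scene stay as the last step left them, time stands still between calls to the robot, and variables do not carry over. Pictures are saved under pics/ and viewed, at most 10 in all, crops included, and the job is handed in when it is done.

Besides the shell and the picture viewer there is one more tool, called as name([rows], argument=value, ...), one row to a line, values as JSON. drive_tool: Moves the arm, as the interface text tells. Its arguments: {"type":"object","properties":{"rows":{"type":"array","items":{"type":"array","items":{"type":"number"}}},"grip":{"type":"number"},"newtons":{"type":"number"}},"required":["rows"]}

```bash
mkdir -p pics
cat > h.py <<'E'
import numpy as np, cv2
from rig import get_state, eyes, order, manip
def cloud(name):
    im,d=eyes.get_image(name); c=eyes.camera_info(name)
    K=np.array([[c['fx'],0,c['cx']],[0,c['fy'],c['cy']],[0,0,1.]])
    h,w=d.shape; u,v=np.meshgrid(np.arange(w),np.arange(h))
    n=cv2.undistortPoints(np.stack([u,v],-1).reshape(-1,1,2).astype(float),K,np.array(c['dist'],float)).reshape(h,w,2)
    P=np.dstack([n[...,0]*d,n[...,1]*d,d])
    X=(P-np.array(c['t']))@np.array(c['R']); X[d==0]=np.nan
    return im,d,X
E
python3 - <<'E'
from h import *
for n in('top','side'):
    im,d,X=cloud(n); np.savez(f'{n}0.npz',im=im,X=X)
    cv2.imwrite(f'pics/{n}0.png',im[...,::-1])
    c=eyes.camera_info(n); print(n,c['fx'],-np.array(c['R']).T@np.array(c['t']))
print(get_state())
E
```

```text
top 514.9402044494583 [ 0.39699401 -0.09853859  1.22749657]
side 391.7288223766112 [-0.10933049  0.51970401  0.75583744]
{'clock': 0.1, 'qpos': array([-1.31597925e+00,  2.76511754e-01,  1.50604059e+00,  4.11270528e-06,
        1.36070046e+00, -1.20986013e-01]), 'qd': array([ 0.00020357,  0.00029463, -0.00215316, -0.00022676, -0.00119285,
       -0.00086333]), 'effort': array([ 2.79418273e-04, -4.17702305e+01, -2.46403903e+01, -2.52880682e-04,
        5.82071618e-03, -8.36127072e-06]), 'position': array([ 0.21092501, -0.53442934,  0.25252402]), 'ee_rot': array([-8.28348931e-04,  9.82398127e-01,  1.86797300e-01, -5.34969995e-05]), 'contact_force': array([ 0.51287007, -0.0816632 , -0.50636401]), 'moment': array([ 0.01513068, -0.01567162, -0.01041231]), 'gripper_force': 0.0, 'width': 0.08548701418938914}
```

View pics/top0.png

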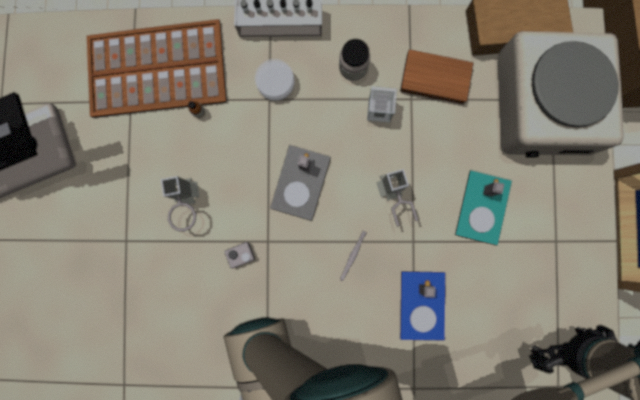

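View pics/side0.png

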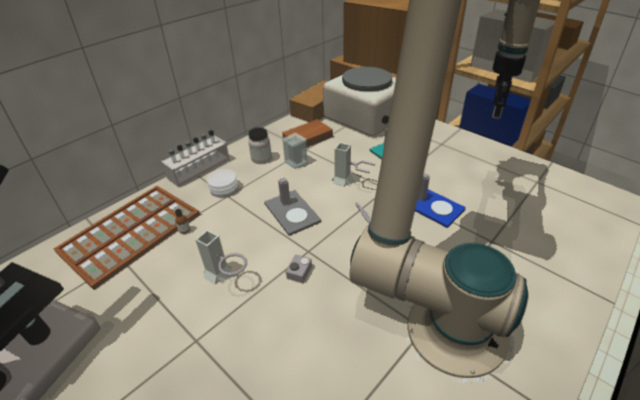

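The top view shows the grey stand at about (302,183) with its post at (306,160). The ring support's tube is at (177,188) with its ring at (183,217), and the fork support is at (397,182). The turquoise and blue stands are decoys. The side view shows the ring tube at (210,255) and the grey post at (284,190).

Run:
```python
from h import *
D={n:np.load(f'{n}0.npz') for n in('top','side')}
t=D['top'];s=D['side']
X=t['X']
print('at tube',X[188,177],'post',X[160,306],'plate',X[180,290])
def sel(n,c,r,z0,z1):
    X=D[n]['X'];m=(np.hypot(X[...,0]-c[0],X[...,1]-c[1])<r)&(X[...,2]>z0)&(X[...,2]<z1)
    return X[m],m
def rect(p):
    (c,sz,a)=cv2.minAreaRect((p[:,:2]*1000).astype(np.float32)); return np.round(c,1),np.round(sz,1),round(a,1)
ct=X[188,177,:2]; 
for n in D:
    p,_=sel(n,ct,.05,.112,.14); print(n,'tube top',len(p),p.mean(0),rect(p),np.percentile(p[:,2],[5,50,95]))
    p,_=sel(n,ct,.15,.06,.085); print(n,'mid(ring)',len(p),rect(p))
    far=p[np.hypot(*(p[:,:2]-ct).T)>.04]; print('  ring',len(far),far.mean(0) if len(far) else '')
cs=X[160,306,:2]
for n in D:
    p,_=sel(n,cs,.05,.08,.11); print(n,'post top',len(p),p.mean(0),rect(p),np.percentile(p[:,2],[5,50,95]))
    p,_=sel(n,cs,.05,.05,.07); print(n,'post mid',len(p),rect(p))
    p,m=sel(n,cs,.16,.006,.018); print(n,'plate',len(p),rect(p))
tiles=[]
for n,(u,v) in {'top':(165,205)}.items(): pass
im=t['im']; a=cv2.resize(im[160:240,140:220],(390,390),interpolation=3); b=cv2.resize(im[140:225,262:347],(390,390),interpolation=3)
im=s['im']; c=cv2.resize(im[225:295,190:270],(390,200),interpolation=3); d=cv2.resize(im[170:235,260:325],(390,200),interpolation=3)
cv2.imwrite('pics/crop.png',np.vstack([np.hstack([a,b]),np.hstack([c,d])])[...,::-1])
```

```text
at tube [ 0.53164528  0.26844131 -0.00234262] post [ 0.58366838 -0.04930628  0.09436042] plate [ 0.54921576 -0.00782671  0.01161075]
top tube top 167 [0.52387883 0.24557864 0.12157415] (array([523.5, 246.5]), array([38.9, 40.5]), 10.8) [0.11381549 0.12291645 0.12729828]
top mid(ring) 393 (array([482.5, 242.6]), array([117.9,  65.1]), 19.6)
  ring 311 [0.46703846 0.23323362 0.07521146]
side tube top 235 [0.52018926 0.24884301 0.12020227] (array([522. , 248.1]), array([41.7, 40.8]), 10.8) [0.11287617 0.12080141 0.1258132 ]
side mid(ring) 399 (array([482.4, 237.1]), array([116.6,  64. ]), 2.2)
  ring 268 [0.46333602 0.23737189 0.07496717]
top post top 106 [ 0.58251527 -0.04275055  0.09286815] (array([583.5, -42.4]), array([22.3, 22.8]), 73.4) [0.08524843 0.09390384 0.09945255]
top post mid 32 (array([589. , -44.6]), array([21.3, 34.3]), 73.7)
top plate 2708 (array([580.6, -53.5]), array([294.1, 279.1]), 85.7)
side post top 73 [ 0.57881238 -0.03766358  0.0903177 ] (array([581.4, -40.2]), array([22.1, 24.3]), 74.4) [0.08238688 0.09054679 0.0970314 ]
side post mid 54 (array([579.2, -33.4]), array([28.9, 18.5]), 24.4)
side plate 1289 (array([543.9, -29.4]), array([105.9, 162.3]), 73.7)
```

View pics/crop.png

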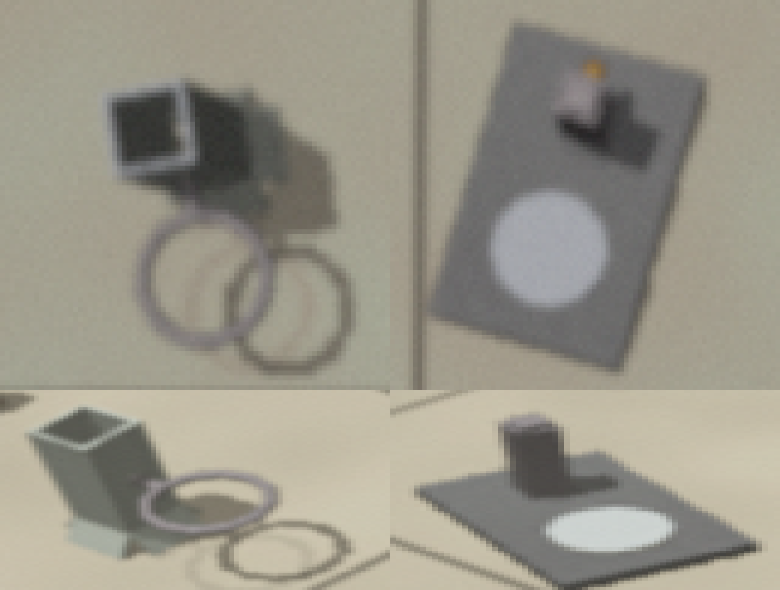

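The tube is at (0.523, 0.247) with yaw ≈ +11°. The post is at (0.5825, -0.0415) with yaw ≈ -16.3°, and its button is on the far side. I'll carry the tool over at its present height first.

drive_tool([
  [0.7, -0.7, 0, 0],
  [1.7, -1.7, 0, 0],
  [2.7, -2.8, 0, 0],
  [3.7, -3.9, 0, 0],
  [4.7, -5, 0, 0],
  [5.7, -6.1, 0, 0],
  [6.7, -7.1, 0, 0],
  [7.7, -8.2, 0, 0],
], grip=85, newtons=60)

```text
clock: 0.77
position: [0.3151, -0.2719, 0.2531]
ee_rot: [0.0, 0.982, 0.186, 0.0]
contact_force: [1.7, 0.2, 0.4]
width: 0.0851
gripper_force: 0.0
```

drive_tool([
  [1, -1, 0, 0],
  [2, -2, 0, 0],
  [3, -3.1, 0, 0],
  [4, -4.2, 0, 0],
  [5, -5.2, 0, 0],
  [6, -6.3, 0, 0],
  [6.9, -7.3, 0, 0],
  [7.7, -8.2, 0, 0],
])

```text
clock: 1.43
position: [0.4188, -0.01, 0.2531]
ee_rot: [-0.0, 0.982, 0.187, -0.0]
contact_force: [0.2, -1.0, -0.2]
width: 0.0847
gripper_force: 0.0
```

drive_tool([
  [1, -1, 0, 0],
  [2, -2, 0, 0],
  [3, -3.1, 0, 0],
  [4, -4.2, 0, 0],
  [5, -5.2, 0, 0],
  [6, -6.3, 0, 0],
  [7, -7.4, 0, 0],
  [7.7, -8.1, 0, 0],
])

```text
clock: 2.1
position: [0.5239, 0.2501, 0.2526]
ee_rot: [-0.001, 0.982, 0.188, -0.0]
contact_force: [0.1, -0.6, 0.7]
width: 0.085
gripper_force: 0.0
```

```bash
cat >> h.py <<'E'
from scipy.spatial.transform import Rotation as Ro
def rel(x,y,z,yaw):
    s=get_state(); R=Ro.from_quat(s['ee_rot'],scalar_first=True).as_matrix()
    d=R.T@(np.array([x,y,z])-s['position'])/.025
    a=np.degrees(np.arctan2(R[1,0],R[0,0])); t=-((yaw-a+90)%180-90)/6
    print('clk',round(s['clock'],2),'pos',s['position'].round(4),'yaw',round(a,2),'down',R[2,2].round(4),'F',s['contact_force'].round(1),'w',round(s['width'],4),'qd',abs(s['qd']).max().round(3)); print('units',d.round(3),'turn',round(t,3))
E
python3 -c "
from h import *
rel(.523,.247,.2525,11)"
```

```text
clk 2.1 pos [0.5239 0.2501 0.2526] yaw 21.63 down -1.0 F [ 0.1 -0.6  0.7] w 0.085 qd 0.457
units [-0.08   0.103  0.005] turn 1.772
```

drive_tool([
  [-0.08, 0.1, 0, 0.6],
  [-0.08, 0.1, 0, 1.2],
  [-0.08, 0.1, 0, 1.77],
  [-0.08, 0.1, 0.5, 1.77],
  [-0.08, 0.1, 1.2, 1.77],
  [-0.08, 0.1, 2, 1.77],
  [-0.08, 0.1, 2.4, 1.77],
  [-0.08, 0.1, 2.4, 1.77],
])

```text
clock: 2.77
position: [0.5207, 0.2431, 0.1904]
ee_rot: [0.001, 0.995, 0.095, -0.003]
contact_force: [0.5, 0.1, -0.7]
width: 0.0852
gripper_force: 0.0
```

```bash
python3 -c "
from h import *
rel(.523,.247,.105,11)"
```

```text
clk 2.77 pos [0.5207 0.2431 0.1904] yaw 10.91 down -1.0 F [ 0.5  0.1 -0.7] w 0.0852 qd 0.054
units [ 0.143 -0.138  3.414] turn -0.015
```

drive_tool([
  [0.14, -0.14, 0.6, 0],
  [0.14, -0.14, 1.2, 0],
  [0.14, -0.14, 1.8, 0],
  [0.14, -0.14, 2.4, 0],
  [0.14, -0.14, 2.9, 0],
  [0.14, -0.14, 3.3, 0],
  [0.14, -0.14, 3.4, 0],
  [0.14, -0.14, 3.4, 0],
])

```text
clock: 3.43
position: [0.5252, 0.2478, 0.108]
ee_rot: [0.0, 0.995, 0.095, -0.0]
contact_force: [-0.6, -0.4, 0.6]
width: 0.0848
gripper_force: 0.0
```

drive_tool([
  [0, 0, 0, 0],
  [0, 0, 0, 0],
  [0, 0, 0, 0],
  [0, 0, 0, 0],
  [0, 0, 0, 0],
  [0, 0, 0, 0],
  [0, 0, 0, 0],
  [0, 0, 0, 0],
], grip=20, newtons=60)

```text
clock: 4.1
position: [0.5257, 0.248, 0.109]
ee_rot: [-0.0, 0.995, 0.095, 0.001]
contact_force: [-0.8, -0.6, 5.4]
width: 0.0372
gripper_force: 61.3
```

drive_tool([
  [0, 0, 0, 0],
  [0, 0, 0, 0],
  [0, 0, -0.1, 0],
  [0, 0, -0.3, 0],
  [0, 0, -0.6, 0],
  [0, 0, -0.9, 0],
  [0, 0, -1.2, 0],
  [0, 0, -1.2, 0],
])

```text
clock: 4.77
position: [0.5264, 0.2482, 0.1403]
ee_rot: [-0.0, 0.995, 0.095, 0.002]
contact_force: [0.9, -0.4, -2.4]
width: 0.0373
gripper_force: 60.7
```

```bash
python3 -c "
from h import *
rel(.5825,-.0415,.235,-16.3)
print(get_state()['gripper_force'])
for n in('top','side'):
    im,d,X=cloud(n);np.savez(f'{n}1.npz',im=im,X=X)
    cv2.imwrite(f'pics/{n}1.png',cv2.resize(im[130:330,100:400],(750,500))[...,::-1])"
```

```text
clk 4.77 pos [0.5264 0.2482 0.1403] yaw 10.91 down -1.0 F [ 0.9 -0.4 -2.4] w 0.0373 qd 0.025
units [ 0.023 11.802 -3.794] turn 4.535
60.73119521141052
```

View pics/side1.png

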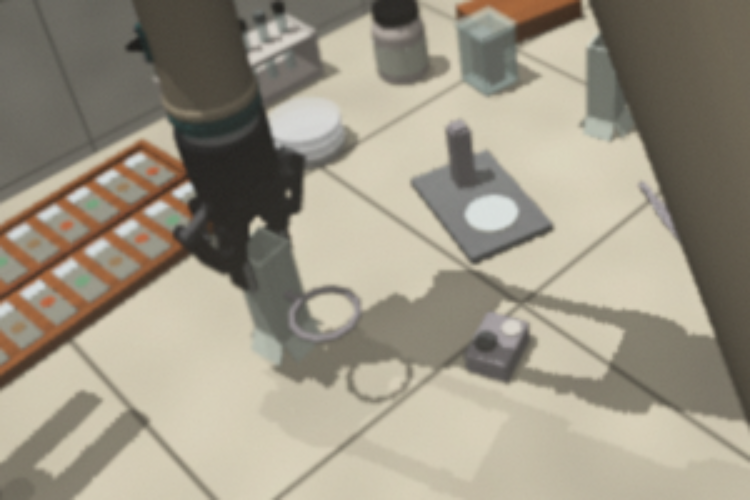

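The tube is gripped, upright and lifted about 31 mm. In the crop the ring is at (325,313) and the foot at (270,345). Next I lift further, then carry it.

drive_tool([
  [0, 0, -0.6, 0],
  [0, 0, -1.4, 0],
  [0, 0, -2.2, 0],
  [0, 0, -3, 0],
  [0, 0.4, -3.6, 0],
  [0, 1, -4, 0],
  [0, 1.7, -4.2, 0],
  [0, 2.4, -4.2, 0],
])

```text
clock: 5.53
position: [0.5371, 0.1886, 0.2445]
ee_rot: [-0.0, 0.995, 0.096, 0.001]
contact_force: [-0.3, 0.7, -2.5]
width: 0.0374
gripper_force: 60.8
```

drive_tool([
  [0, 0.9, 0, 0.5],
  [0, 1.9, 0, 1],
  [0, 2.9, 0, 1.5],
  [0, 3.9, 0, 2],
  [0, 4.9, 0, 2.5],
  [0, 5.7, 0, 3],
  [0, 6.3, 0, 3.5],
  [0, 6.6, 0, 4],
])

```text
clock: 6.2
position: [0.5679, 0.0247, 0.2427]
ee_rot: [0.001, 0.993, -0.116, -0.0]
contact_force: [0.3, 0.1, -2.9]
width: 0.0374
gripper_force: 60.6
```

```bash
python3 -c "
from h import *
rel(.585,-.041,.245,-16.3)"
```

```text
clk 6.2 pos [0.5679 0.0247 0.2427] yaw -13.34 down -1.0 F [ 0.3  0.1 -2.9] w 0.0374 qd 0.484
units [ 1.273  2.398 -0.091] turn 0.493
```

drive_tool([
  [0.3, 0.6, 0, 0.25],
  [0.6, 1.2, 0, 0.49],
  [0.9, 1.8, 0, 0.49],
  [1.2, 2.2, 0, 0.49],
  [1.27, 2.4, 0, 0.49],
  [1.27, 2.4, 0, 0.49],
  [1.27, 2.4, 0, 0.49],
  [1.27, 2.4, 0, 0.49],
])

```text
clock: 6.87
position: [0.5848, -0.0379, 0.2432]
ee_rot: [-0.0, 0.99, -0.139, -0.0]
contact_force: [-0.0, 1.4, -2.4]
width: 0.0372
gripper_force: 60.7
```

Run:
```python
from h import *
rel(.585,-.041,.245,-16.3)
p=get_state()['position']; 
for n in('top','side'):
    im,d,X=cloud(n);np.savez(f'{n}2.npz',im=im,X=X)
    cv2.imwrite(f'pics/{n}2.png',cv2.resize(im[100:260,200:410],(787,600))[...,::-1])
    h=X[...,2]-p[2]+.109   # height in tube frame, grasp at 109
    r=np.hypot(X[...,0]-p[0],X[...,1]-p[1])
    for lo,hi,rm in((.068,.079,.14),(.0,.02,.05),(.03,.065,.035)):
        q=X[(h>lo)&(h<hi)&(r<rm)]
        if len(q)>8:
            far=q[np.hypot(*(q[:,:2]-p[:2]).T)>.045]
            print(n,lo,len(q),q.mean(0).round(4),cv2.minAreaRect((q[:,:2]*1000).astype(np.float32)),'far',far.mean(0) if len(far) else '', cv2.minEnclosingCircle((far[:,:2]*1000).astype(np.float32)) if len(far)>3 else '')
```

```text
clk 6.87 pos [ 0.5848 -0.0379  0.2432] yaw -16.0 down -1.0 F [-0.   1.4 -2.4] w 0.0372 qd 0.007
units [ 0.041  0.119 -0.073] turn 0.05
top 0.068 234 [ 0.5263 -0.0078  0.2093] ((528.7529907226562, -8.673097610473633), (42.56320571899414, 81.85913848876953), 79.41259765625) far [ 5.14873133e-01 -1.59534161e-04  2.09219050e-01] ((517.8316040039062, -14.435758590698242), 32.008060455322266)
top 0.0 37 [ 0.5699 -0.0199  0.1457] ((570.5087280273438, -36.182395935058594), (24.79180335998535, 64.50724029541016), 0.6166515350341797) far  
top 0.03 18 [ 0.5668 -0.0226  0.1834] ((566.4461059570312, -24.82479476928711), (22.24588394165039, 1.1267938613891602), 75.09390258789062) far  
side 0.068 232 [ 0.5322 -0.0183  0.2092] ((539.3728637695312, -26.502464294433594), (63.75358581542969, 111.81739807128906), 64.60552978515625) far [ 0.51241065 -0.01396888  0.20958999] ((517.2071533203125, -16.29538917541504), 32.94407653808594)
side 0.0 171 [ 0.5689 -0.0219  0.1448] ((571.9308471679688, -23.813587188720703), (70.94657135009766, 37.2668342590332), 37.8917236328125) far  
side 0.03 151 [ 0.5728 -0.026   0.1804] ((575.4717407226562, -24.640338897705078), (53.76226806640625, 30.017963409423828), 31.700273513793945) far
```

View pics/side2.png

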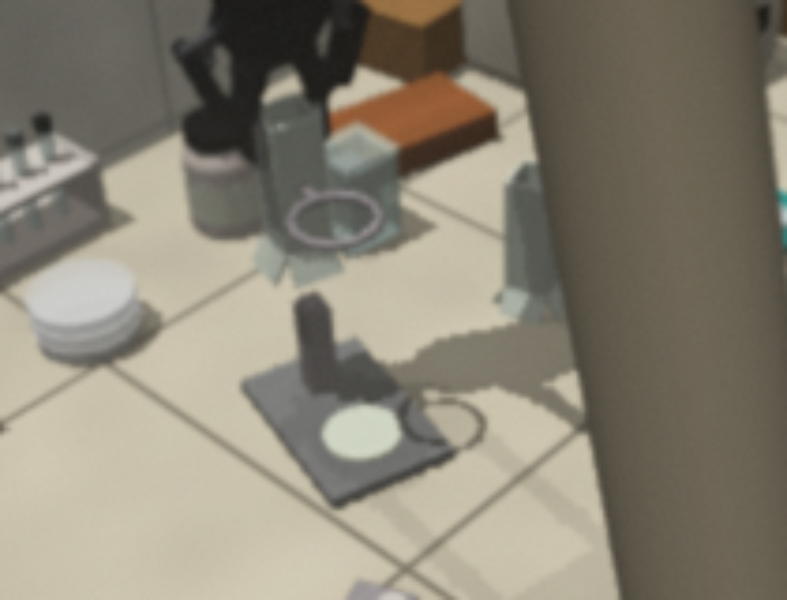

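View pics/top2.png

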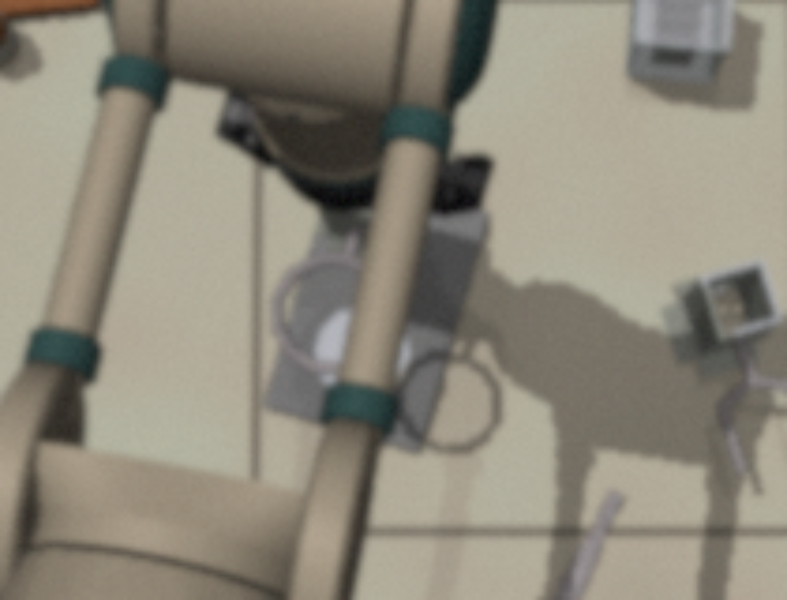

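The tube hangs upright over the post, with its ring towards the dish (side crop (335,218), post top (312,303)). The fitted ring circle puts the axis near (0.5815, -0.036), so I shift about 5 mm and descend in steps.

drive_tool([
  [0.07, 0.19, 0, 0.05],
  [0.07, 0.19, 0, 0.05],
  [0.07, 0.19, 0.4, 0.05],
  [0.07, 0.19, 0.9, 0.05],
  [0.07, 0.19, 1.3, 0.05],
  [0.07, 0.19, 1.6, 0.05],
  [0.07, 0.19, 1.8, 0.05],
  [0.07, 0.19, 1.8, 0.05],
])

```text
clock: 7.63
position: [0.5848, -0.0436, 0.1966]
ee_rot: [-0.0, 0.99, -0.142, -0.001]
contact_force: [-0.6, -0.6, -2.5]
width: 0.0372
gripper_force: 60.8
```

Run:
```python
from h import *
rel(.5853,-.0429,.121,-16.3)
p=get_state()['position']; 
for n in('top','side'):
    im,d,X=cloud(n)
    if n=='side': cv2.imwrite(f'pics/{n}3.png',cv2.resize(im[100:260,200:410],(787,600))[...,::-1])
    h=X[...,2]-p[2]+.109; r=np.hypot(X[...,0]-p[0],X[...,1]-p[1])
    q=X[(h>.068)&(h<.079)&(r<.14)&(r>.045)]; c,R=cv2.minEnclosingCircle((q[:,:2]*1000).astype(np.float32)); print(n,len(q),c,R,'axis',np.array(c)+66.5*np.array([.96,-.28]))
```

```text
clk 7.63 pos [ 0.5848 -0.0436  0.1966] yaw -16.33 down -1.0 F [-0.6 -0.6 -2.5] w 0.0372 qd 0.029
units [ 0.022 -0.034  3.025] turn -0.005
top 139 (517.71533203125, -18.165340423583984) 31.715126037597656 axis [581.55533203 -36.78534042]
side 136 (516.7759399414062, -22.0064640045166) 34.12080383300781 axis [580.61593994 -40.626464  ]
```

View pics/side3.png

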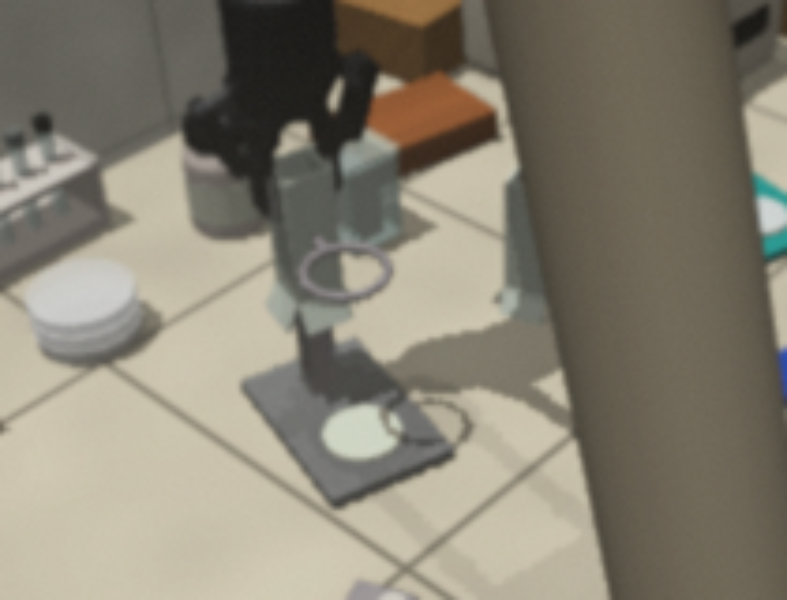

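The foot is now around the post top (crop (315,305)) with no side force, so I keep descending.

drive_tool([
  [0.02, -0.02, 0.2, 0],
  [0.02, -0.02, 0.5, 0],
  [0.02, -0.02, 0.8, 0],
  [0.02, -0.02, 1.1, 0],
  [0.02, -0.02, 1.3, 0],
  [0.02, -0.02, 1.5, 0],
  [0.02, -0.02, 1.5, 0],
  [0.02, -0.02, 1.5, 0],
])

```text
clock: 8.4
position: [0.5866, -0.0436, 0.1606]
ee_rot: [0.0, 0.99, -0.142, 0.0]
contact_force: [0.9, -0.2, -2.9]
width: 0.0372
gripper_force: 60.9
```

drive_tool([
  [0, 0, 0.15, 0],
  [0, 0, 0.3, 0],
  [0, 0, 0.45, 0],
  [0, 0, 0.6, 0],
  [0, 0, 0.75, 0],
  [0, 0, 0.9, 0],
  [0, 0, 1, 0],
  [0, 0, 1, 0],
])

```text
clock: 9.07
position: [0.5858, -0.0434, 0.1346]
ee_rot: [-0.0, 0.99, -0.142, -0.001]
contact_force: [3.6, -0.2, -4.7]
width: 0.0371
gripper_force: 60.7
```

Run:
```python
from h import *
rel(.5853,-.0429,.121,-16.3)
```

```text
clk 9.07 pos [ 0.5858 -0.0434  0.1346] yaw -16.33 down -1.0 F [ 3.6 -0.2 -4.7] w 0.0371 qd 0.012
units [-0.024 -0.013  0.543] turn -0.006
```

The +x force of 3.6 N is the button pressing on the tube wall. I continue to home.

drive_tool([
  [0, 0, 0.1, 0],
  [0, 0, 0.2, 0],
  [0, 0, 0.3, 0],
  [0, 0, 0.4, 0],
  [0, 0, 0.5, 0],
  [0, 0, 0.55, 0],
  [0, 0, 0.6, 0],
  [0, 0, 0.6, 0],
])

```text
clock: 9.73
position: [0.5845, -0.043, 0.1211]
ee_rot: [-0.0, 0.99, -0.142, -0.002]
contact_force: [-3.6, -0.7, 3.3]
width: 0.0372
gripper_force: 61.5
```

Run:
```python
from h import *
rel(.5853,-.0429,.121,-16.3)
```

```text
clk 9.73 pos [ 0.5845 -0.043   0.1211] yaw -16.32 down -1.0 F [-3.6 -0.7  3.3] w 0.0372 qd 0.006
units [ 0.029 -0.014  0.005] turn -0.003
```

drive_tool([
  [0, 0, 0.05, 0],
  [0, 0, 0.1, 0],
  [0, 0, 0.15, 0],
  [0, 0, 0.15, 0],
  [0, 0, 0.15, 0],
  [0, 0, 0.15, 0],
  [0, 0, 0.15, 0],
  [0, 0, 0.15, 0],
])

```text
clock: 10.4
position: [0.5846, -0.0431, 0.1209]
ee_rot: [0.0, 0.99, -0.142, -0.001]
contact_force: [-9.0, 0.2, 22.7]
width: 0.0372
gripper_force: 63.9
```

Run:
```python
from h import *
rel(.5853,-.0429,.121,-16.3)
p=get_state()['position']
im,d,X=cloud('side')
cv2.imwrite('pics/side4.png',cv2.resize(im[150:250,240:340],(600,600))[...,::-1])
r=np.hypot(X[...,0]-.516,X[...,1]+.022)
q=X[(r<.05)&(X[...,2]>.07)&(X[...,2]<.1)]; print(len(q),np.median(q[:,2]))
```

```text
clk 10.4 pos [ 0.5846 -0.0431  0.1209] yaw -16.31 down -1.0 F [-9.   0.2 22.7] w 0.0372 qd 0.002
units [ 0.023 -0.017 -0.006] turn -0.002
176 0.08845411069191192
```

View pics/side4.png

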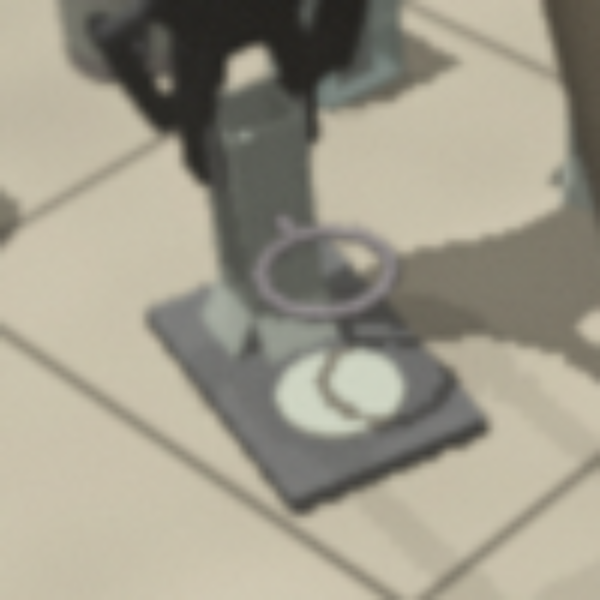

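The foot is on the plate (crop (270,335)) and the ring is about 0.085 m up, with a firm 23 N stop. I ease off, open and rise.

drive_tool([
  [0, 0, -0.1, 0],
  [0, 0, -0.15, 0],
  [0, 0, -0.15, 0],
  [0, 0, -0.15, 0],
  [0, 0, -0.15, 0],
  [0, 0, -0.15, 0],
  [0, 0, -0.15, 0],
  [0, 0, -0.15, 0],
])

```text
clock: 11.12
position: [0.5867, -0.0435, 0.121]
ee_rot: [0.0, 0.99, -0.142, 0.0]
contact_force: [-0.8, -0.2, 4.2]
width: 0.0377
gripper_force: 61.7
```

drive_tool([
  [0, 0, 0, 0],
  [0, 0, 0, 0],
  [0, 0, 0, 0],
  [0, 0, 0, 0],
  [0, 0, 0, 0],
  [0, 0, 0, 0],
  [0, 0, 0, 0],
  [0, 0, 0, 0],
], grip=80)

```text
clock: 11.78
position: [0.5862, -0.0435, 0.1207]
ee_rot: [0.0, 0.99, -0.142, -0.0]
contact_force: [-0.1, -0.3, -0.3]
width: 0.08
gripper_force: 0.0
```

drive_tool([
  [0, 0, -0.3, 0],
  [0, 0, -0.8, 0],
  [0, 0, -1.4, 0],
  [0, 0, -2.2, 0],
  [0, 0, -3.2, 0],
  [0, 0, -4.2, 0],
  [0, 0, -5, 0],
  [0, 0, -5.2, 0],
])

```text
clock: 12.45
position: [0.588, -0.0438, 0.2554]
ee_rot: [0.0, 0.99, -0.142, 0.004]
contact_force: [0.3, 0.1, 1.1]
width: 0.0803
gripper_force: 0.0
```

drive_tool([
  [0, -0.5, 0, 0],
  [0, -1.5, 0, 0],
  [0, -2.5, 0, 0],
  [0, -3.5, 0, 0],
  [0, -4.5, 0, 0],
  [0, -5.5, 0, 0],
  [0, -6.3, 0, 0],
  [0, -6.8, 0, 0],
])

```text
clock: 13.12
position: [0.6335, 0.1228, 0.2485]
ee_rot: [-0.0, 0.99, -0.141, -0.002]
contact_force: [0.5, 0.5, 0.4]
width: 0.0801
gripper_force: 0.0
```

Run:
```python
from h import *
rel(.5853,-.0429,.121,-16.3)
T=[]
for n in('top','side'):
    im,d,X=cloud(n)
    b=im[150:250,240:340] if n=='side' else im[130:230,260:360]
    T.append(cv2.resize(b,(390,390),interpolation=3))
    r=np.hypot(X[...,0]-.582,X[...,1]+.041)
    q=X[(r<.04)&(X[...,2]>.122)&(X[...,2]<.16)]; print(n,len(q),cv2.minAreaRect((q[:,:2]*1000).astype(np.float32)),np.median(q[:,2]))
cv2.imwrite('pics/fin.png',np.hstack(T)[...,::-1])
```

```text
clk 13.12 pos [0.6335 0.1228 0.2485] yaw -16.22 down -1.0 F [0.5 0.5 0.4] w 0.0801 qd 0.202
units [0.018 6.904 5.101] turn 0.014
top 139 ((584.1840209960938, -42.52577209472656), (38.39676284790039, 38.4514045715332), 74.16973114013672) 0.135686402978005
side 173 ((582.6968383789062, -40.55263137817383), (38.579654693603516, 43.271644592285156), 73.885009765625) 0.13216332854648302
```

View pics/fin.png

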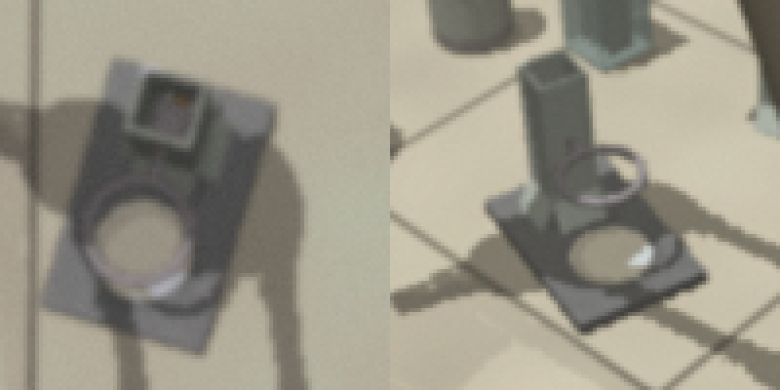

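The tube is seated at the home height, with axes within 2 mm and yaw matching. The brass button is visible in the top view at (179,100) on the hole side.

```bash
python3 -c "
from rig import order
print(order.sign_off())"
```

```text
the job is handed in; nothing more can be done
None
```

I seated the ring support fully home on the grey stand, released it and handed the job in. The force pattern and final height indicate the button popped through the hole, though I couldn't see it from outside. I never moved the fork support.

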